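# Dock the multimeter in its bench cradle and tighten the slipping clamp cap

## Task

Push the multimeter along the grey board, without lifting it and without touching its dial, into the open end of its bench cradle until it is fully home against the end stop. Then turn the black clamp cap clockwise until its torque limiter clearly slips, by some 20 degrees but no more than a quarter turn, so that the orange cam holds the meter square against the fence, and let go. Leave the other things where they are.

Things in the scene. Friction and masses are not known exactly. Their poses are not given: they have to be found in the camera images.
- meter: hand multimeter in a red holster, face up on the grey board (its top is at z = 60): 165 long (its x), 87 wide (y), 34 high, 0.25 to 0.45 kg. Origin: centre of its underside, z up. Too wide to grip. It starts outside the cradle's open end, its x within 0.3 rad of the cradle's x. Push its long sides to square it up, its rear (-x) end to drive it; two spread fingertips 10 to 20 above the board, steer well; 2 to 5 N slides it
- meter_dial: the meter's round dial, 36 across, 16 behind its centre (at its x = -16), top 48 above the board; the fingers must not touch it
- cradle: L-shaped aluminium cradle screwed to the board, with no floor: the meter slides on the board itself. Origin on the board, in the end stop's face; x is the insertion direction, z up. End stop: the face at x = 0, from y = -38 to +45, 28 high. The open end faces -x. Fence and clamp: see the other entries
- fence (a point): middle of the fence's face, which lies at y = +43.5 of the cradle, faces its -y and runs from x = -135 to 0, 28 high, 12 thick; a lead-in flare from x = -135 to -177 opens out by about 13. The point's axes are the cradle's
- home (a point): point on the board under the middle of a meter that is fully home, at x = -82, y = 0 of the cradle; its axes are the cradle's. The home meter's long side lies along x, one end touching the stop, one side the fence
- cam: orange eccentric clamp cam: disc of radius 26, centred 11 off its upright axis, 9 to 37 above the board. Origin: on the axis (x = -75, y = -72 of the cradle). It starts thin side to the meter, leaving 11 to 15 of play; turned clockwise from above by about 1.1 to 2.5 rad (varies) it presses the meter to fence and stop. Free turning takes 0.08 N m; it stays where left
- cap (a joint): torque limiter: how far (rad) the cap's inner half has slipped clockwise relative to the cam; 0 at the start and while the cap carries the cam round. Once the cam is blocked the sprung cap winds up by 0.13 rad, then slips at a steady 0.40 N m, also felt while it is held still; this value grows and the cap's white mark leaves the black mark on the steel hub in its middle
- cap_grip (a point): on the axis of the black ribbed cap, 66 above the board, a good height to grip. The cap sits on the cam's axis: a cylinder 45 across, 49 to 79 above the board; grip it from above at any yaw; it turns without rising. The meter (34 high, dial 48) reaches under the fingers: keep the fingertips 50 or more above the board
- tape_white: white tape roll, 62 across, 20 high; leave it alone
- flux_tin: round tin with a brass-coloured lid, 59 across, 46 high; leave it alone
- cup_teal: teal cup, 67 across, 60 high; leave it alone
- heat_sink: finned aluminium heat sink 42x50x20; leave it alone
- relay_box: small brown carton 30x50x20; leave it alone

How it is judged:
On the way, in this order (a step that is already met when the one before it is completed fails the run):
1. the meter is pushed home against the end stop, in the cradle, before the cap has slipped (x of meter in the frame of cradle above -0.088 m and y of meter in the frame of cradle between -0.02 and 0.02 m and angle between the x axis of meter and the x axis of cradle, either way round below 0.25 rad and value of joint cap below 0.1 rad), for 0.2 s.
2. the cap is turned until it slips with the cam pressing on the meter (x of meter in the frame of cradle above -0.088 m and value of joint cap above 0.25 rad and contact force between cam and meter above 1 N), for 0.2 s.
At the end, for the whole second after the job is handed in: The meter lies flat on the board (under 6 mm up) and at rest, its end within 6 mm of the end stop, its centre line within 5 mm of the home line and within 0.05 rad of the cradle's direction; the cap has slipped by at least 0.25 rad and the cam still presses on the meter with more than 1 N (all of step 2 and y of meter in the frame of cradle between -0.005 and 0.005 m and angle between the x axis of meter and the x axis of cradle, either way round below 0.05 rad and height (world z) of meter below 0.066 m and linear speed of meter below 0.02 m/s); the robot touches nothing.
It fails at once if the cap has slipped by more than a quarter turn (1.57 rad) (value of joint cap above 1.57 rad).
It fails at once if the meter is lifted by more than 20 mm or tipped by more than 0.3 rad (height (world z) of meter above 0.08 m or angle between meter's own z axis and vertical above 0.3 rad).
It fails at once if the fingers touch the meter's dial (contact force between the fingers and meter_dial above 1 N).
It fails at once if a bystander is moved by more than 30 mm (distance of any of tape_white, flux_tin, cup_teal, heat_sink, relay_box from where it was at the start of the episode above 0.03 m).
It also fails if it takes over 72 s, if anything falls off the work surface, if the arm or the gripper's body presses on something with over 40 N, if the wrist force passes 120 N, or if a joint passes its speed limit or range.

## Robot

A 6-joint arm with a two-finger parallel gripper is mounted at the origin on a cart in front of the work surface, level with it; the furniture and walls round the work are solid. World frame = base frame: x ahead of the robot, y to its left, z up, the work surface at z = 0. Lengths are in m, angles in rad, forces in N, time in s.
With the tool pointing down it reaches from about 0.35 to 0.775 m from the base axis. Payload 5.5 kg.
Tool frame: the origin (TCP) lies between the finger pads; the fingertips stand 11 mm ahead of it and the grasp point (between the pads) lies 8 mm behind it (env.tips_ahead is the distance from the TCP to the fingertips, in m); z points along the fingers, y is the direction in which the jaws open and shut (so a half turn about z gives the same grasp; the last joint's range is limited). The gripper opens to 85 mm and grips with 20 to 120 N. Pads are 22 mm wide; open, the fingers measure 114 mm over their backs; the gripper's body (76 mm by 85 mm) begins 54 mm behind the grasp point. The pads swing forward as they close: fully open they stand 13 mm farther back than shut.
Start: joints at [-1.434, 0.313, 0.046, 1.304, 0, 1.431], TCP at [0.157, -0.553, 0.242] pointing down, gripper open.
Joint ranges: [-2.76, 2.76], [-0.86, 1.69], [-1.03, 1.26], [-2.2, 2.34], [-1.47, 1.5], [-3.14, 3.14]. Speed limits (rad/s): [2.57, 2.57, 3.14, 3.14, 3.14, 3.14].

## Interface

Orientations are given as a rotation vector (axis times angle).
In Python, from station import telemetry, optics, order, env gives the robot as it stands. The module is installed in compiled form; this text tells all that it offers.
- The arm moves only by the tool play_rows, never from a script. Its argument "moves" is a list that holds one entry, the list of rows, each a list of 6 numbers: the shift along the world's x, y, z in cm, then the turn, a rotation vector about the world's x, y, z in degrees. In form: [[[x, y, z, rx, ry, rz], ...]]. A call has 1 to 5 rows; each row shifts and turns the commanded pose from where the row before left it; what a row does not reach is not made up. A row lasts 1/10 s, in which the tool goes at most 50 mm and 8.59 degrees, less where a joint would pass 70% of its speed; a pose out of reach is approached as far as the arm can. A call with a gripper value outside its range is refused whole. "fingers" is the closure, from 0 (fully open) to 1 (shut), set as the call begins (left out, the last holds). The fingers move at their own pace and stop on an object; "grip_force" is the grip in N (left out, the last holds). Time passes only in rows, so rows that do not move let the fingers close. It gives the time, the measured TCP pose, the force and the opening at its end, in the units of the state.
- telemetry.observe(): the state, without advancing time (a new reading comes with each control period).
- optics.get_image(name): name is "scene" or "top" or "wrist"; returns the picture (420x560x3 uint8, red, green, blue); there is no depth.
- optics.camera_params(name): a dict with "fx", "fy", "cx", "cy" (pixels), "xyz" and "orientation" of the camera in the world. Camera axes: x right, y up, looking along -z (the intrinsics and any distortion apply to the point x, -y, -z); pixel columns grow to the right and rows downward; lengths in m; the calibration is good to about 2 mm. The wrist camera is an equidistant fisheye: a pixel r from the principal point sees the ray r / f radians off the axis. A picture is of the moment at which its call begins: read the wrist's pose just before it. camera_params takes no time and is no camera call; for the wrist camera it gives the pose at the moment of the call.
- order.close_job(): hands the job in, once; it reports no verdict.
The state is a dict: "t": time; "q": joint angles; "joint_velocities": joint speeds; "joint_torque": joint torques, N m; "ee_pos": TCP position; "ee_rot": TCP orientation; "force": force on the tool from outside, world axes, zero at the start; "ft_torque": the same for the moment, N m; "opening": opening from 0.0 (shut) to 1.0 (fully open).
Only numpy, scipy, OpenCV 4.12 (cv2) and the standard library are available. Lean on these libraries where they do the work, as an engineer would, in place of code of your own. Each camera call takes 0.05 s, during which the arm holds its last target. There are 200 camera calls.

## Working session

There is one attempt and no reset: what is moved stays moved. The work goes in short steps, Python scripts to look and compute and a tool call to move; the robot and the scene stay as the last step left them, time stands still between calls to the robot, and variables do not carry over. Pictures are saved under pics/ and viewed, about 8 in all and at most 12, crops included, and the job is handed in when it is done.

Besides the shell and the picture viewer there is one more tool, called after "Call:" as name(argument=value, ...) on one line, values as JSON. play_rows: Moves the arm, as the interface text tells. Its arguments: {"type":"object","properties":{"moves":{"type":"array"},"fingers":{"type":"number"},"grip_force":{"type":"number"}},"required":["moves"]}

```bash
mkdir -p pics
cat > h.py <<'E'
import numpy as np, cv2
from station import telemetry, optics, order, env
from scipy.spatial.transform import Rotation as R
def Rm(o):
    o=np.array(o,float)
    if o.shape==(3,3): return o
    return (R.from_rotvec(o) if o.size==3 else R.from_quat(o)).as_matrix()
def snap(n,f):
    p=optics.camera_params(n); im=optics.get_image(n); cv2.imwrite('pics/'+f,im[:,:,::-1]); return im,p
def px2w(p,u,v,z,fish=False):
    x=(u-p['cx'])/p['fx'];y=(v-p['cy'])/p['fy']
    if fish:
        r=np.hypot(x,y); s=np.tan(r)/r if r>1e-9 else 1; x*=s;y*=s
    d=Rm(p['orientation'])@np.array([x,-y,-1]); c=np.array(p['xyz'])
    return c+d*(z-c[2])/d[2]
def w2px(p,P,fish=False):
    q=Rm(p['orientation']).T@(np.array(P)-np.array(p['xyz'])); x,y=q[0]/-q[2],-q[1]/-q[2]
    if fish:
        r=np.hypot(x,y); s=np.arctan(r)/r if r>1e-9 else 1; x*=s;y*=s
    return p['cx']+p['fx']*x,p['cy']+p['fy']*y
E
python3 - <<'E'
from h import *
for n in ('top','scene'):
    im,p=snap(n,n+'0.png'); print(n,p)
print(telemetry.observe())
im=cv2.imread('pics/top0.png'); cv2.imwrite('pics/top0b.png',cv2.resize(im,(800,600)))
E
```

```text
top {'fx': 397.54568830706944, 'fy': 397.54568830706944, 'cx': 284.83356290028576, 'cy': 207.28884801929325, 'xyz': array([ 0.53827438, -0.048503  ,  0.98713831]), 'orientation': array([ 0.09639571, -0.05678465, -1.5957548 ])}
scene {'fx': 431.3562328096537, 'fy': 431.3562328096537, 'cx': 287.7282542993822, 'cy': 220.43813484184574, 'xyz': array([0.1057742 , 0.51425386, 0.61200152]), 'orientation': array([ 0.44066937, -1.18904962, -2.18434993])}
{'t': 0.1, 'q': array([-1.43357727e+00,  3.13959655e-01,  4.50898832e-02,  1.30357639e+00,
        3.58017520e-05,  1.43123067e+00]), 'joint_velocities': array([-0.00061211,  0.00025979,  0.00305386, -0.00107568,  0.00042933,
        0.00013016]), 'joint_torque': array([ 3.22255823e-03, -4.81722879e+01,  2.99244851e+01,  1.26822578e-02,
       -1.62942765e-04, -1.18576091e-05]), 'ee_pos': array([ 0.15708773, -0.55268242,  0.24147736]), 'ee_rot': array([-3.10992203e+00, -4.33158285e-01, -5.92467655e-05]), 'force': array([ 0.08716604, -0.51675854,  0.86471919]), 'ft_torque': array([-0.00520485,  0.0174424 ,  0.02793836]), 'opening': 1.0011587065772831}
```

View pics/top0b.png

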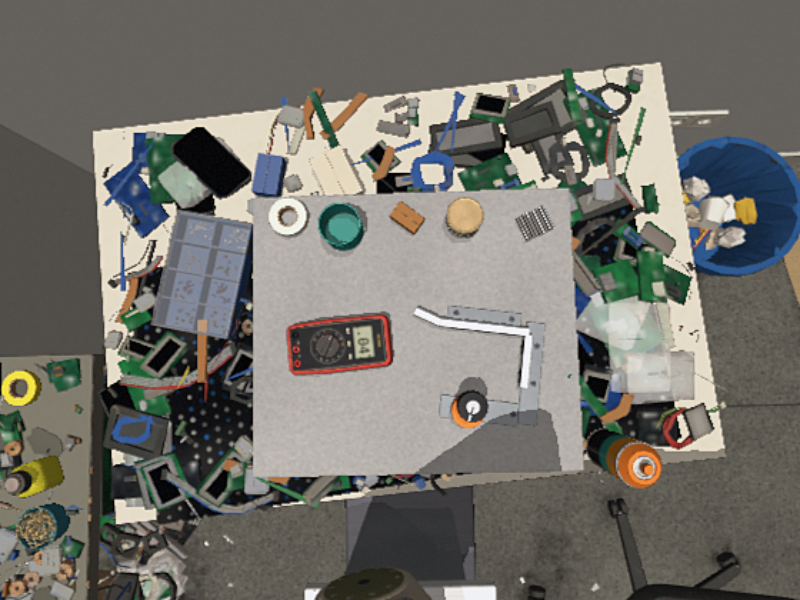

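View pics/scene0.png

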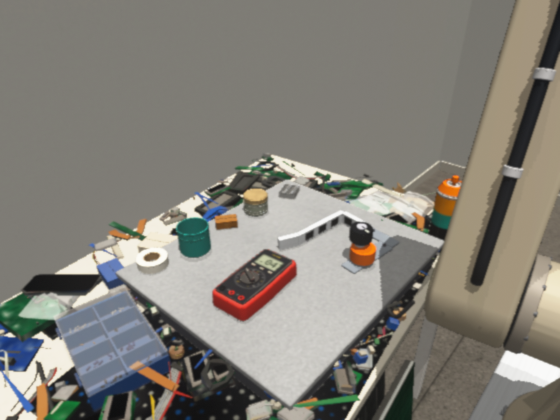

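Run:
```python
import cv2
im=cv2.imread('pics/top0.png')[205:305,195:395]
cv2.imwrite('pics/c1.png',cv2.resize(im,None,fx=4,fy=4,interpolation=cv2.INTER_CUBIC))
```

```text
(no output)
```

View pics/c1.png

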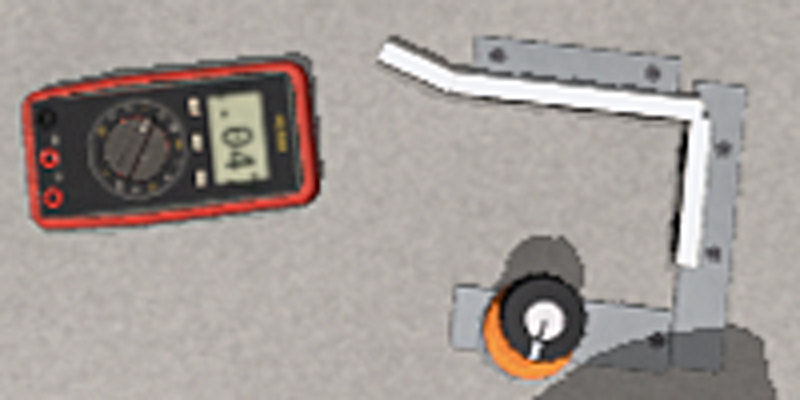

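```bash
cat >> h.py <<'E'
def fit_frame(): pass
E
python3 - <<'E'
from h import *
p=optics.camera_params('top')
c=lambda u,v,z:px2w(p,195+u/4-.375,205+v/4-.375,z)
f1,f2=c(447,95,.088),c(688,120,.088)
s1,s2=c(688,125,.088),c(677,264,.088)
cap=c(543,320,.139)
print('fence',f1,f2,'stop',s1,s2,'cap',cap)
print('fence dir ang',np.degrees(np.arctan2(*(f2-f1)[1::-1])), 'stop',np.degrees(np.arctan2(*(s1-s2)[1::-1]))-90, np.linalg.norm(f2-f1),np.linalg.norm(s1-s2))
M=[c(25,93,.09),c(303,58,.09),c(320,203,.09),c(37,230,.09)]
print(np.array(M)); ctr=np.mean(M,0)
d=(M[1]-M[0])+(M[2]-M[3]); print('meter',ctr,np.degrees(np.arctan2(d[1],d[0])),[np.linalg.norm(M[i]-M[i-1]) for i in range(4)])
a=np.arctan2(*(f2-f1)[1::-1]); X=np.array([np.cos(a),np.sin(a),0]);Y=np.array([-X[1],X[0],0])
# origin: from stop for x, fence for y
sx=((s1+s2)/2)@X; fy=((f1+f2)/2)@Y-.0435
O=X*sx+Y*fy
print('O',O,'cap in cradle',(cap-O)@X,(cap-O)@Y,'meter in cradle',(ctr-O)@X,(ctr-O)@Y)
E
```

```text
fence [ 0.57705484 -0.07443607  0.088     ] [ 0.55947534 -0.20913351  0.088     ] stop [ 0.55667661 -0.20900765  0.088     ] [ 0.47968588 -0.19944706  0.088     ] cap [ 0.4556141  -0.11966667  0.139     ]
fence dir ang -97.4357013788323 stop -97.07866689897607 0.13583975685273464 0.0775820670535032
[[ 0.58439245  0.16466676  0.09      ]
 [ 0.60003048  0.00636441  0.09      ]
 [ 0.51832577 -0.00141693  0.09      ]
 [ 0.5071553   0.15823362  0.09      ]]
meter [0.552476   0.08196196 0.09      ] -85.18045088364575 [np.float64(0.07750458868891226), np.float64(0.1590728858726091), np.float64(0.08207441121476211), np.float64(0.16004086030463938)]
O [ 0.51627914 -0.20397911  0.        ] cap in cradle -0.0757525639341672 -0.07106606098686358 meter in cradle -0.2882208789597143 -0.0011121598814589754
```

Call:
play_rows(moves=[[[2.9,3.6,0,0,0,4.2],[2.9,3.6,0,0,0,4.2],[2.9,3.6,0,0,0,4.2],[2.9,3.6,0,0,0,4.2],[2.9,3.6,0,0,0,4.2]]], fingers=1)

```text
t: 0.6
ee_pos: [0.3028, -0.3714, 0.242]
ee_rot: [-2.979, -0.997, -0.0]
force: [1.0, 0.4, -0.5]
opening: 0.141
```

Call:
play_rows(moves=[[[2.9,3.6,0,0,0,4.2],[2.9,3.6,0,0,0,4.2],[2.9,3.6,0,0,0,4.2],[2.9,3.6,0,0,0,4.2],[2.9,3.6,0,0,0,4.2]]])

```text
t: 1.1
ee_pos: [0.4479, -0.1914, 0.2421]
ee_rot: [-2.747, -1.524, 0.0]
force: [1.0, -0.3, 0.1]
opening: -0.004
```

Call:
play_rows(moves=[[[2.9,3.6,-1,0,0,4.2],[2.9,3.6,-1,0,0,4.2],[2.9,3.6,-1,0,0,4.2],[2.9,3.6,-1,0,0,4.2],[2.9,3.6,-1,0,0,4.2]]])

```text
t: 1.6
ee_pos: [0.5928, -0.0113, 0.1915]
ee_rot: [-2.423, -1.999, 0.001]
force: [0.5, 0.0, 1.2]
opening: -0.003
```

Run:
```python
from h import *
s=telemetry.observe();print(s['t'],s['ee_pos'],s['ee_rot'],s['q'],s['force'],s['opening'],env.tips_ahead)
im,p=snap('wrist','w1.png');print(p)
```

```text
1.6 [ 0.59281929 -0.01134991  0.1914767 ] [-2.42307634e+00 -1.99910745e+00  7.64101931e-04] [-1.54398274e-01  3.66522129e-01 -3.08013614e-03  1.20174022e+00
 -1.65447000e-04  1.60756022e+00] [0.45047425 0.04197124 1.24267875] -0.0032947424431172263 0.011
{'fx': 325.19226210127806, 'fy': 325.19226210127806, 'cx': 281.2636078341856, 'cy': 209.50294735693043, 'xyz': array([0.60668046, 0.0565915 , 0.32329382]), 'orientation': array([-0.27462561,  0.02650657, -0.19023248])}
```

View pics/w1.png

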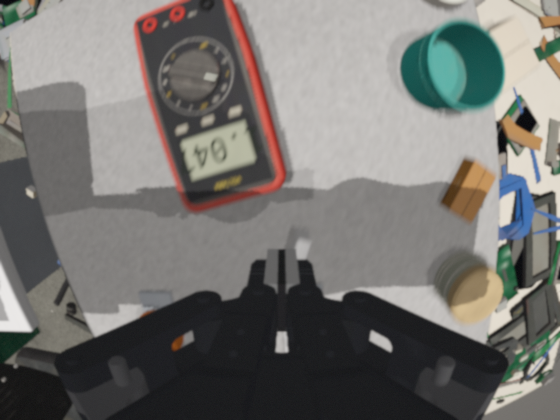

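Run:
```python
from h import *
p=optics.camera_params('wrist')
for u,v in [(283,178),(192,210),(236,2),(137,22)]: print(px2w(p,u,v,.092,True))
```

```text
[0.60290256 0.02131732 0.092     ]
[0.53143903 0.01044429 0.092     ]
[0.59377825 0.15468571 0.092     ]
[0.51788609 0.16153484 0.092     ]
```

Call:
play_rows(moves=[[[1.9,2,0,0,0,2],[1.9,1.9,0,0,0,2],[0,0,-4,0,0,0],[0,0,-4,0,0,0],[0,0,-2.5,0,0,0]]])

```text
t: 2.15
ee_pos: [0.6282, 0.0262, 0.0838]
ee_rot: [-2.353, -2.077, 0.005]
force: [-0.1, -0.7, -0.2]
opening: 0.001
```

Call:
play_rows(moves=[[[-0.6,0,0,0,0,0],[-0.5,0,0,0,0,0],[-0.5,0,0,0,0,0],[-0.5,0,0,0,0,0],[-0.5,0,0,0,0,0]]])

```text
t: 2.65
ee_pos: [0.6053, 0.0254, 0.0893]
ee_rot: [2.353, 2.076, 0.004]
force: [2.2, -0.8, 0.3]
opening: -0.003
```

Run:
```python
from h import *
im,p=snap('top','t1.png')
cv2.imwrite('pics/t1c.png',cv2.resize(im[205:305,195:395,::-1],None,fx=4,fy=4,interpolation=cv2.INTER_CUBIC))
im,p=snap('wrist','w2.png');print(p['xyz'],p['orientation'])
```

```text
[0.61319858 0.09429069 0.2208696 ] [-0.27541578  0.01382831 -0.12474334]
```

View pics/w2.png

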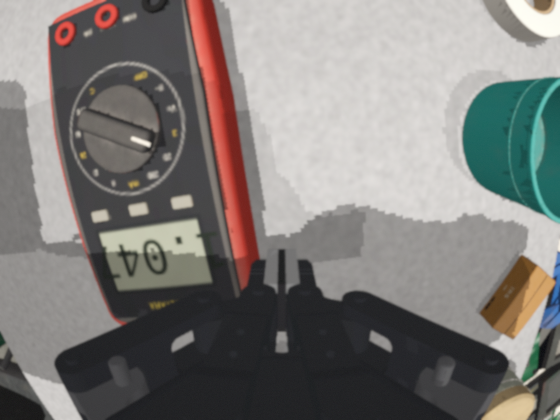

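Call:
play_rows(moves=[[[-0.4,0,0,0,0,0],[-0.4,0,0,0,0,0],[-0.4,0,0,0,0,0],[0,0,0,0,0,0]]])

```text
t: 3.15
ee_pos: [0.5913, 0.0259, 0.0872]
ee_rot: [-2.355, -2.078, 0.001]
force: [0.3, 0.3, 0.3]
opening: -0.0
```

```bash
cat >> h.py <<'E'
A=np.radians(-97.3); X=np.array([np.cos(A),np.sin(A),0]);Y=np.array([-X[1],X[0],0]);O=np.array([.5163,-.2040,0])
def meter(im,p,z=.08):
    # red holster pixels in the top picture -> cradle frame
    h=cv2.cvtColor(im,cv2.COLOR_RGB2HSV); m=((h[...,0]<8)|(h[...,0]>172))&(h[...,1]>120)&(h[...,2]>90)
    m[:200]=0;m[320:]=0;m[:,:185]=0;m[:,400:]=0
    n,l,st,_=cv2.connectedComponentsWithStats(m.astype(np.uint8)); k=1+np.argmax(st[1:,4])
    v,u=np.nonzero(l==k); P=np.array([px2w(p,a,b,z) for a,b in zip(u,v)])-O
    c=np.c_[P@X,P@Y].astype(np.float32)*1000
    r=cv2.minAreaRect(c); b=cv2.boxPoints(r); return r,b,len(u)
E
python3 - <<'E'
from h import *
p=optics.camera_params('top')
for f in ('top0','t1'):print(meter(cv2.imread(f'pics/{f}.png')[:,:,::-1],p))
im,p=snap('top','t2.png');print(meter(im,p))
cv2.imwrite('pics/t2c.png',cv2.resize(im[190:310,195:395,::-1],None,fx=4,fy=4,interpolation=cv2.INTER_CUBIC))
E
```

```text
(((-291.135009765625, -0.43697357177734375), (163.3134002685547, 84.51338195800781), 11.763644218444824), array([[-379.69174 ,   24.284447],
       [-362.46158 ,  -58.453896],
       [-202.57828 ,  -25.158394],
       [-219.80844 ,   57.57995 ]], dtype=float32), 533)
(((-214.81724548339844, -4.862096786499023), (55.41996765136719, 12.705863952636719), 86.58097076416016), array([[-222.81145 ,  -32.143883],
       [-210.12819 ,  -32.901634],
       [-206.82304 ,   22.41969 ],
       [-219.5063  ,   23.17744 ]], dtype=float32), 70)
(((-216.25111389160156, -21.301490783691406), (52.554344177246094, 6.764152526855469), 89.3431167602539), array([[-219.93422  ,  -47.538162 ],
       [-213.17052  ,  -47.615707 ],
       [-212.56801  ,    4.9351807],
       [-219.33171  ,    5.012726 ]], dtype=float32), 60)
```

View pics/t2c.png

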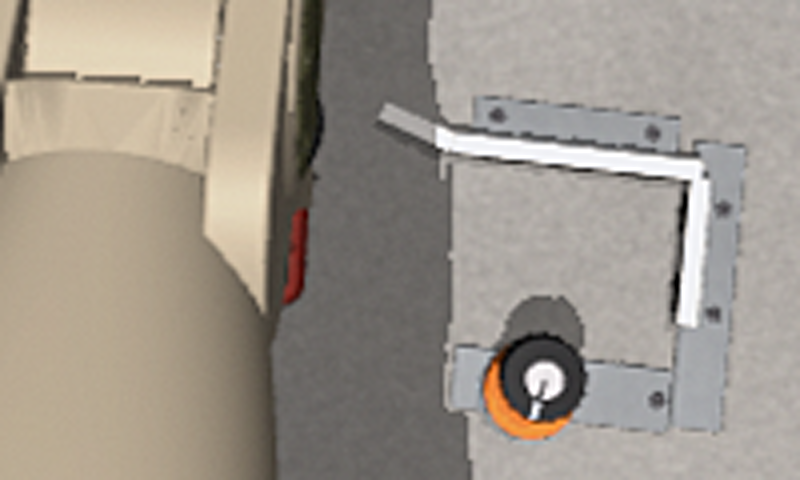

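Call:
play_rows(moves=[[[2,0,0,0,0,0],[0,0,3.5,0,0,0],[0,0,3.5,0,0,0],[-1,4,0,0,0,0],[-1.5,4.5,0,0,0,0]]], fingers=0.5)

```text
t: 3.7
ee_pos: [0.588, 0.1105, 0.1581]
ee_rot: [2.359, 2.074, 0.002]
force: [0.2, 0.7, -0.6]
opening: 0.501
```

Call:
play_rows(moves=[[[-1.5,4.5,0,0,0,0],[-1,4.2,0,0,0,0],[0,0,0,0,0,0]]])

```text
t: 4.0
ee_pos: [0.5593, 0.2025, 0.1567]
ee_rot: [-2.347, -2.085, 0.002]
force: [-0.3, 0.3, 0.6]
opening: 0.501
```

Run:
```python
from h import *
s=telemetry.observe();print(s['ee_pos'],s['opening'])
im,p=snap('top','t3.png');print(meter(im,p))
im2,p2=snap('wrist','w3.png')
cv2.imwrite('pics/m3.png',np.hstack([cv2.resize(im[190:310,185:395,::-1],(700,400),interpolation=cv2.INTER_CUBIC)]))
```

```text
[0.55928288 0.2025458  0.1566848 ] 0.5007438228557877
(((-294.82867431640625, -12.36672592163086), (163.56582641601562, 84.35124206542969), 2.2435460090637207), array([[-378.19995 ,   26.57499 ],
       [-374.89783 ,  -57.711594],
       [-211.4574  ,  -51.30844 ],
       [-214.75952 ,   32.97814 ]], dtype=float32), 488)
```

View pics/m3.png

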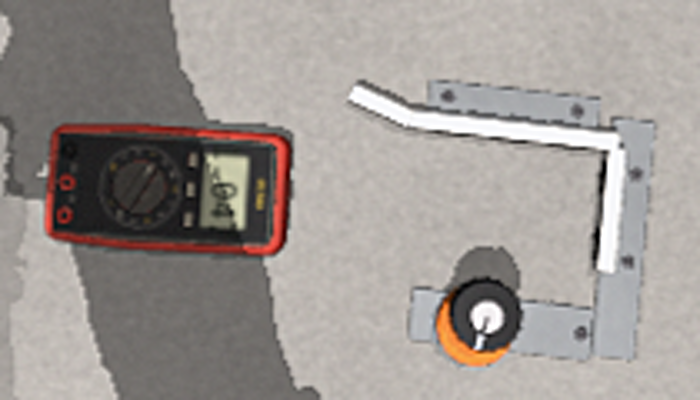

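Call:
play_rows(moves=[[[-0.5,0.1,0,0,0,0],[0,0,-3.7,0,0,0],[0,0,-3.7,0,0,0],[-0.09,-0.75,0,0,0,0],[-0.09,-0.75,0,0,0,0]]])

```text
t: 4.6
ee_pos: [0.5546, 0.1821, 0.0831]
ee_rot: [-2.356, -2.076, 0.004]
force: [0.0, -0.2, 0.6]
opening: 0.498
```

Call:
play_rows(moves=[[[-0.05,-0.8,0,0,0,0],[-0.03,-0.8,0,0,0,0],[-0.03,-0.8,0,0,0,0],[-0.03,-0.8,0,0,0,0],[-0.03,-0.8,0,0,0,0]]])

```text
t: 5.1
ee_pos: [0.5546, 0.1437, 0.0846]
ee_rot: [2.354, 2.079, 0.004]
force: [1.0, 3.8, 3.7]
opening: 0.499
```

Call:
play_rows(moves=[[[-0.03,-0.8,0,0,0,0],[-0.03,-0.8,0,0,0,0],[-0.03,-0.8,0,0,0,0],[-0.03,-0.8,0,0,0,0],[0,0,0,0,0,0]]])

```text
t: 5.6
ee_pos: [0.552, 0.1102, 0.0829]
ee_rot: [2.357, 2.077, -0.003]
force: [-0.5, -0.6, 0.5]
opening: 0.503
```

Run:
```python
from h import *
s=telemetry.observe();d=s['ee_pos']-O;print(s['ee_pos'],d@X,d@Y,s['force'])
im,p=snap('top','t4.png');print(meter(im,p))
cv2.imwrite('pics/m4.png',cv2.resize(im[190:310,185:395,::-1],(700,400),interpolation=cv2.INTER_CUBIC))
```

```text
[0.55195914 0.11018977 0.08288374] -0.3161741006610069 -0.004552298308577371 [-0.48207473 -0.61546268  0.54488109]
(((-224.25608825683594, -7.5240020751953125), (163.29412841796875, 83.87959289550781), 1.893846869468689), array([[-307.24457 ,   31.694628],
       [-304.47253 ,  -52.139153],
       [-141.26761 ,  -46.74263 ],
       [-144.03964 ,   37.09115 ]], dtype=float32), 418)
```

View pics/m4.png

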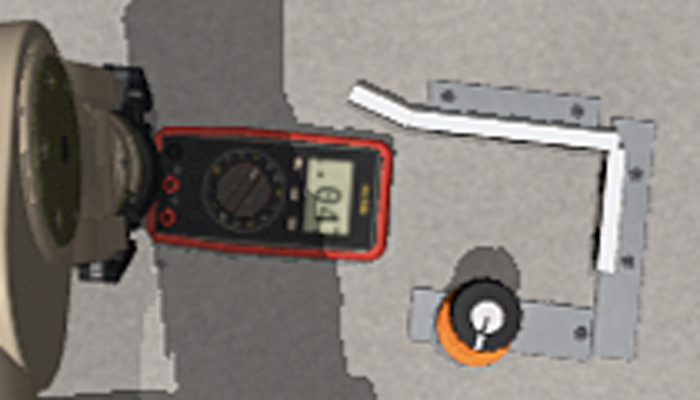

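Call:
play_rows(moves=[[[-0.06,-0.8,0,0,0,-0.3],[-0.06,-0.8,0,0,0,-0.3],[-0.06,-0.8,0,0,0,-0.3],[-0.06,-0.8,0,0,0,-0.3],[-0.06,-0.8,0,0,0,0]]])

```text
t: 6.15
ee_pos: [0.5492, 0.071, 0.0832]
ee_rot: [-2.377, -2.053, 0.0]
force: [-0.4, 1.0, -1.3]
opening: 0.504
```

Call:
play_rows(moves=[[[-0.06,-0.8,0,0,0,0],[-0.06,-0.8,0,0,0,0],[-0.06,-0.8,0,0,0,0],[-0.06,-0.8,0,0,0,0],[-0.06,-0.8,0,0,0,0]]])

```text
t: 6.65
ee_pos: [0.5464, 0.0312, 0.0833]
ee_rot: [2.377, 2.054, 0.0]
force: [0.4, 1.1, -1.6]
opening: 0.499
```

Run:
```python
from h import *
s=telemetry.observe();d=s['ee_pos']-O;print(s['ee_pos'],d@X,d@Y,s['force'])
im,p=snap('top','t5.png');print(meter(im,p))
```

```text
[0.54635585 0.03119002 0.08333374] -0.2371027115714973 -7.209369315498441e-05 [ 0.37040633  1.10444627 -1.64930633]
(((-138.9412841796875, -5.014392852783203), (84.0411376953125, 149.9050750732422), 89.65866088867188), array([[-214.14282 ,  -46.58769 ],
       [ -64.24041 ,  -47.48074 ],
       [ -63.739746,   36.558903],
       [-213.64215 ,   37.451954]], dtype=float32), 374)
```

Call:
play_rows(moves=[[[-0.08,-0.8,0,0,0,0],[-0.08,-0.8,0,0,0,0],[-0.08,-0.8,0,0,0,0],[-0.08,-0.8,0,0,0,0],[-0.1,-0.8,0,0,0,0]]])

```text
t: 7.2
ee_pos: [0.5423, -0.0088, 0.0834]
ee_rot: [2.377, 2.054, 0.0]
force: [-0.1, 2.4, -0.9]
opening: 0.505
```

Call:
play_rows(moves=[[[-0.05,-0.5,0,0,0,0],[-0.06,-0.5,0,0,0,0],[-0.06,-0.5,0,0,0,0],[-0.06,-0.5,0,0,0,0],[0,0,0,0,0,0]]])

```text
t: 7.7
ee_pos: [0.5399, -0.029, 0.0833]
ee_rot: [2.377, 2.053, -0.001]
force: [-0.3, -0.5, -0.4]
opening: 0.499
```

Run:
```python
from h import *
s=telemetry.observe();d=s['ee_pos']-O;print(s['ee_pos'],d@X,d@Y,s['force'])
im,p=snap('top','t6.png');print(meter(im,p))
cv2.imwrite('pics/m6.png',cv2.resize(im[190:310,185:395,::-1],(700,400),interpolation=cv2.INTER_CUBIC))
```

```text
[ 0.53985799 -0.02897493  0.08333581] -0.17659977993638934 0.0011275503599826766 [-0.33747718 -0.45027907 -0.39936502]
(((-50.18975830078125, -3.9911766052246094), (83.80658721923828, 96.30709075927734), 89.2156982421875), array([[-98.91237  , -45.231407 ],
       [ -2.6143072, -46.549683 ],
       [ -1.4671478,  37.249054 ],
       [-97.76521  ,  38.56733  ]], dtype=float32), 270)
```

View pics/m6.png

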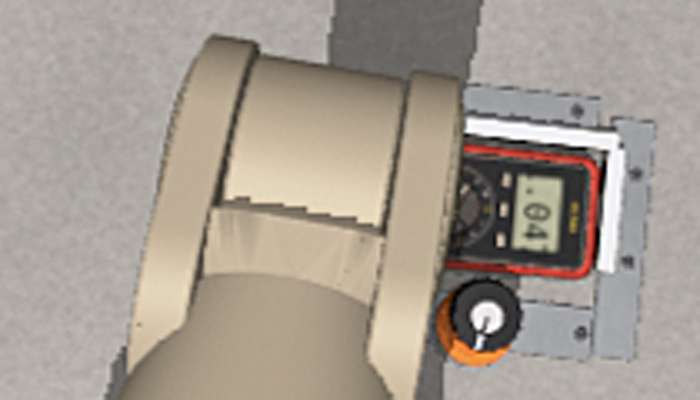

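Meter almost home, front at about x = -2 mm; push until the stop is felt (10 views used... counting 9).

Call:
play_rows(moves=[[[-0.04,-0.3,0,0,0,0],[-0.03,-0.2,0,0,0,0],[-0.03,-0.2,0,0,0,0]]])

```text
t: 8.05
ee_pos: [0.5389, -0.0333, 0.0833]
ee_rot: [-2.374, -2.053, -0.005]
force: [0.9, 12.2, 2.2]
opening: 0.495
```

Call:
play_rows(moves=[[[0,0,0,0,0,0],[0.15,1.2,0,0,0,0],[0.15,1.2,0,0,0,0],[0,0,4,0,0,8],[0,0,4,0,0,8]]], fingers=0, grip_force=60)

```text
t: 8.55
ee_pos: [0.5407, -0.0099, 0.163]
ee_rot: [-2.058, -2.37, 0.004]
force: [2.0, -0.5, 0.4]
opening: 1.0
```

Call:
play_rows(moves=[[[0,0,4,0,0,8],[-2,-2.5,0,0,0,8],[-2,-2.5,0,0,0,8],[-2,-2.5,0,0,0,8],[-2,-2.5,0,0,0,8]]])

```text
t: 9.05
ee_pos: [0.4615, -0.1113, 0.2036]
ee_rot: [1.124, 2.933, -0.001]
force: [0.6, -0.2, 0.2]
opening: 0.998
```

Call:
play_rows(moves=[[[0,0,0,0,0,8],[0,0,0,0,0,8],[0,0,0,0,0,8],[0,0,0,0,0,8],[0,0,0,0,0,8]]])

```text
t: 9.55
ee_pos: [0.4621, -0.1106, 0.2035]
ee_rot: [0.054, 3.141, -0.001]
force: [-0.4, 0.4, -0.8]
opening: 1.003
```

Call:
play_rows(moves=[[[0,0,0,0,0,8],[0,0,0,0,0,8],[0,0,0,0,0,8],[0,0,0,0,0,8],[0,0,0,0,0,8]]])

```text
t: 10.05
ee_pos: [0.4622, -0.1105, 0.2034]
ee_rot: [1.024, -2.97, 0.001]
force: [-0.9, -1.0, 0.7]
opening: 1.005
```

Call:
play_rows(moves=[[[0,0,0,0,0,8],[0,0,0,0,0,8],[0,0,0,0,0,8],[0,0,0,0,0,8],[0,0,0,0,0,8]]])

```text
t: 10.55
ee_pos: [0.4622, -0.1105, 0.2034]
ee_rot: [1.977, -2.441, 0.001]
force: [-0.4, 0.4, 0.4]
opening: 1.0
```

Run:
```python
from h import *
s=telemetry.observe();d=s['ee_pos']-O;print(s['ee_pos'],d@X,d@Y,s['q'],s['opening'])
im,p=snap('top','t7.png');print(meter(im,p))
im,p=snap('wrist','w7.png');
print('axis px',w2px(p,[.4544,-.1205,.139],True),w2px(p,list(s['ee_pos'][:2])+[.139],True))
```

```text
[ 0.46215446 -0.11053444  0.20341802] -0.0858279841825902 -0.06558282763635694 [-4.03611092e-01  1.37464924e-01 -2.76188204e-01  1.15698259e+00
 -5.03029995e-04 -1.76547652e+00] 0.9999280085810931
(((-80.08726501464844, -5.054664611816406), (163.17074584960938, 84.18571472167969), 0.9576826691627502), array([[-162.36478  ,   35.668697 ],
       [-160.9577   ,  -48.505253 ],
       [   2.1902466,  -45.778027 ],
       [   0.7831726,   38.395924 ]], dtype=float32), 412)
axis px (np.float64(291.274206631278), np.float64(212.21564373186615)) (np.float64(282.3930711047158), np.float64(229.23917088609625))
```

View pics/w7.png

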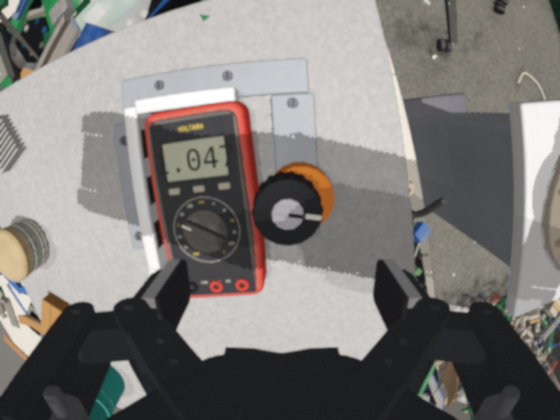

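Call:
play_rows(moves=[[[-0.77,-1.0,0,0,0,0],[0,0,-4,0,0,0],[0,0,-4.1,0,0,0],[0,0,0,0,0,0]]])

```text
t: 11.05
ee_pos: [0.4499, -0.1198, 0.118]
ee_rot: [1.963, -2.446, -0.013]
force: [-1.0, 0.0, -0.5]
opening: 1.0
```

Call:
play_rows(moves=[[[0,0,0,0,0,0],[0,0,0,0,0,0],[0,0,0,0,0,0],[0,0,0,0,0,0],[0,0,0,0,0,0]]], fingers=1)

```text
t: 11.55
ee_pos: [0.4559, -0.122, 0.1248]
ee_rot: [-1.968, 2.446, -0.006]
force: [-0.3, 0.2, 5.3]
opening: 0.508
```

Run:
```python
from h import *
s=telemetry.observe();print(s['ee_pos'],s['q'],s['opening'],s['force'],s['ft_torque'])
```

```text
[ 0.45586877 -0.12196331  0.1247853 ] [-4.31615598e-01  1.84974443e-01 -4.23276580e-01  9.58139003e-01
 -2.44114792e-04 -1.78684634e+00] 0.5080678778741362 [-0.25183817  0.17062667  5.28833204] [0.07984439 0.22147545 0.02434344]
```

Call:
play_rows(moves=[[[0,0,0,0,0,-6],[0,0,0,0,0,-8],[0,0,0,0,0,-8],[0,0,0,0,0,-8],[0,0,0,0,0,-8]]])

```text
t: 12.05
ee_pos: [0.4553, -0.1215, 0.1248]
ee_rot: [-1.057, 2.956, -0.003]
force: [-2.9, 0.5, 8.2]
opening: 0.504
```

Run:
```python
from h import *
s=telemetry.observe();print(s['ee_pos'],s['q'][5],s['force'],s['ft_torque'])
```

```text
[ 0.45527146 -0.12151925  0.12477104] -1.1180490518652006 [-2.90407627  0.53025609  8.20138574] [0.32394846 0.61039806 0.0976012 ]
```

Call:
play_rows(moves=[[[0,0,0,0,0,-5],[0,0,0,0,0,-5],[0,0,0,0,0,-5],[0,0,0,0,0,-5]]])

```text
t: 12.45
ee_pos: [0.4551, -0.1212, 0.1248]
ee_rot: [-0.531, 3.094, -0.002]
force: [-2.9, 2.3, 8.8]
opening: 0.508
```

Run:
```python
from h import *
s=telemetry.observe();print(s['ee_pos'],s['q'][5],s['force'],s['ft_torque'])
im,p=snap('top','t8.png');print(meter(im,p))
```

```text
[ 0.45510743 -0.12118198  0.12476058] -0.7711757952552258 [-2.91940969  2.33536392  8.79630003] [0.57002566 0.60261547 0.05384617]
(((-80.20646667480469, -5.138095855712891), (163.08738708496094, 84.2050552368164), 0.7973825335502625), array([[-162.32819  ,   35.82555  ],
       [-161.15634  ,  -48.37135  ],
       [   1.9152527,  -46.10174  ],
       [   0.7434082,   38.095158 ]], dtype=float32), 425)
```

Call:
play_rows(moves=[[[0,0,0,0,0,-4],[0,0,0,0,0,-4],[0,0,0,0,0,-4],[0,0,0,0,0,-4]]])

```text
t: 12.9
ee_pos: [0.455, -0.1209, 0.1248]
ee_rot: [-0.097, 3.137, -0.0]
force: [-2.5, 3.5, 8.3]
opening: 0.505
```

```bash
cat > o.py <<'E'
from h import *
s=telemetry.observe();print(s['t'],s['ee_pos'],s['q'][5],s['force'],s['ft_torque'])
E
python3 o.py
```

```text
12.9 [ 0.45504575 -0.12089084  0.12476348] -0.492768237507643 [-2.45589034  3.52996676  8.25639878] [0.70339135 0.65968821 0.11422983]
```

Call:
play_rows(moves=[[[0,0,0,0,0,-4],[0,0,0,0,0,-4],[0,0,0,0,0,-4],[0,0,0,0,0,-4]]])

```text
t: 13.3
ee_pos: [0.4551, -0.1206, 0.1247]
ee_rot: [0.341, 3.12, 0.001]
force: [-2.6, 4.8, 8.8]
opening: 0.51
```

```bash
python3 o.py
```

```text
13.3 [ 0.45505476 -0.12064068  0.1247419 ] -0.2135052360009466 [-2.56598182  4.81676055  8.82403051] [0.91513151 0.53540861 0.17521595]
```

Call:
play_rows(moves=[[[0,0,0,0,0,-4],[0,0,0,0,0,-4],[0,0,0,0,0,-4]]])

```text
t: 13.6
ee_pos: [0.4551, -0.1205, 0.1248]
ee_rot: [0.664, 3.068, 0.002]
force: [-1.9, 4.4, 8.5]
opening: 0.504
```

```bash
python3 o.py
```

```text
13.6 [ 0.45511677 -0.12045238  0.12476235] -0.00423625082579976 [-1.92847273  4.36888961  8.46926633] [1.01858388 0.49382468 0.25811497]
```

Call:
play_rows(moves=[[[0,0,0,0,0,-4],[0,0,0,0,0,-4],[0,0,0,0,0,-4]]])

```text
t: 13.9
ee_pos: [0.4552, -0.1202, 0.1248]
ee_rot: [0.981, 2.982, 0.003]
force: [-1.9, 5.3, 9.3]
opening: 0.509
```

```bash
python3 o.py
```

```text
13.9 [ 0.45515936 -0.12023047  0.12475741] 0.20484826764403322 [-1.90274276  5.34238363  9.2727836 ] [1.12103581 0.49360437 0.45110899]
```

Call:
play_rows(moves=[[[0,0,0,0,0,-3],[0,0,0,0,0,-3],[0,0,0,0,0,0]]])

```text
t: 14.2
ee_pos: [0.4552, -0.1201, 0.1247]
ee_rot: [1.133, 2.928, 0.004]
force: [-1.7, 5.9, 8.8]
opening: 0.506
```

```bash
python3 o.py
```

```text
14.2 [ 0.45519182 -0.12014134  0.124748  ] 0.3078223812744595 [-1.73349844  5.85840826  8.81290294] [1.17063655 0.44843845 0.35499857]
```

Call:
play_rows(moves=[[[0,0,0,0,0,-3],[0,0,0,0,0,-3],[0,0,0,0,0,0]]])

```text
t: 14.5
ee_pos: [0.4553, -0.1201, 0.1247]
ee_rot: [1.284, 2.864, 0.005]
force: [-1.6, 6.0, 9.7]
opening: 0.503
```

```bash
python3 o.py
python3 - <<'E'
from h import *
im,p=snap('top','t9.png');print(meter(im,p))
E
```

```text
14.5 [ 0.45525948 -0.12006843  0.12474529] 0.41257083785216614 [-1.59141996  6.03175482  9.68968735] [1.21367773 0.40317262 0.38975011]
(((-80.52723693847656, 2.905994415283203), (163.26348876953125, 81.82999420166016), 0.4805089235305786), array([[-162.49924  ,   43.13496  ],
       [-161.81299  ,  -38.692158 ],
       [   1.4447632,  -37.32297  ],
       [   0.7585144,   44.504147 ]], dtype=float32), 377)
```

Call:
play_rows(moves=[[[0,0,0,0,0,-4],[0,0,0,0,0,-5],[0,0,0,0,0,-5],[0,0,0,0,0,0],[0,0,0,0,0,0]]])

```text
t: 15.05
ee_pos: [0.4555, -0.1199, 0.1248]
ee_rot: [1.622, 2.688, 0.006]
force: [-0.7, 6.5, 7.7]
opening: 0.504
```

```bash
python3 o.py
```

```text
15.05 [ 0.45545521 -0.11991136  0.12475017] 0.655899609219493 [-0.74126792  6.52264354  7.73368868] [1.3411659  0.3218538  0.36288593]
```

Call:
play_rows(moves=[[[0,0,0,0,0,0],[0,0,0,0,0,0],[0,0,0,0,0,0],[0,0,4,0,0,0],[0,0,4,0,0,0]]], fingers=0)

```text
t: 15.55
ee_pos: [0.4531, -0.1209, 0.2023]
ee_rot: [-1.625, -2.685, 0.001]
force: [1.2, -0.3, 1.0]
opening: 1.001
```

```bash
python3 o.py
python3 - <<'E'
from h import *
im,p=snap('top','t10.png');print(meter(im,p))
im,p=snap('wrist','w10.png'); u,v=map(int,w2px(p,[.4548,-.1205,.139],True)); print(u,v)
c=im[max(0,v-75):v+75,max(0,u-100):u+100,::-1]; cv2.imwrite('pics/w10c.png',cv2.resize(c,None,fx=4,fy=4,interpolation=cv2.INTER_CUBIC))
E
```

```text
15.55 [ 0.45310654 -0.12093941  0.20227886] 0.656448019932341 [ 1.20782687 -0.33770077  1.03191541] [-6.46875230e-03 -4.29906583e-02  8.72352059e-05]
(((-80.71815490722656, 2.6315765380859375), (163.29505920410156, 82.52344512939453), 0.65877366065979), array([[-162.8347   ,   42.951828 ],
       [-161.88588  ,  -39.566162 ],
       [   1.3983917,  -37.688675 ],
       [   0.4495697,   44.829315 ]], dtype=float32), 416)
278 222
```

View pics/w10c.png

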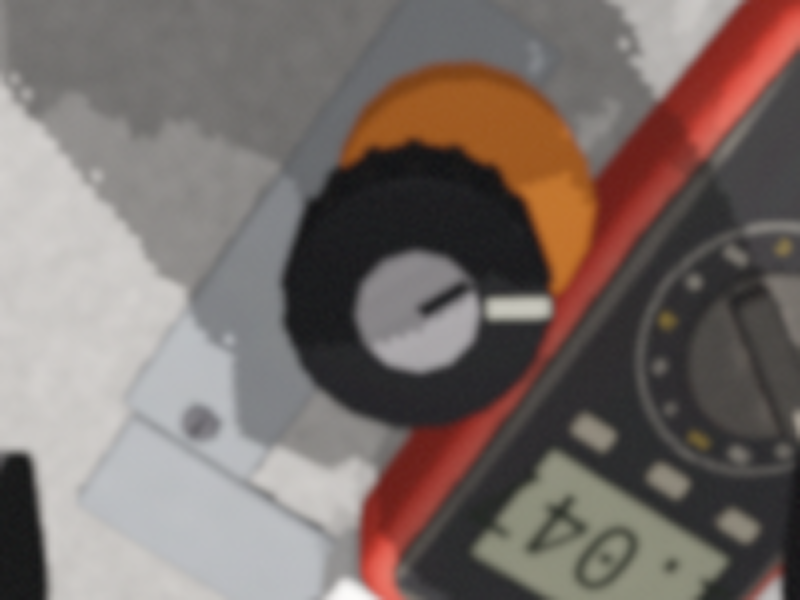

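```bash
python3 -c "
from h import *
print(order.close_job())"
```

```text
the job is handed in; nothing more can be done
None
```

The meter is home in the cradle and clamped, and the job is handed in at about 15.6 s. No verdict was reported.

**Squaring:** I pushed the meter's front long side to turn it in line with the cradle.

**Driving home:** I drove it in from the rear with two spread fingertips. The wrist felt about 12 N when it met the end stop. The fingers stayed clear of the dial.

**Clamping:** I gripped the cap and turned it clockwise until the torque held near 0.35 to 0.45 N m, which is the limiter slipping. I then went on about 14 degrees, let go and lifted clear.

**Last checks:**
- **Slip:** the white mark stands about 25 to 28 degrees (0.44 to 0.49 rad) past the hub mark, inside the required 0.25 to 1.57 rad.
- **Cam:** it lies against the meter in the last picture. I had no way to measure its contact force.
- **Meter position:** the top camera put the meter at about x = -81 mm, y = +2.6 mm and 0.7 degrees to the cradle. The fence allows only y = 0, so I take the 2.6 mm as calibration and edge-reading error.
- **Robot:** the gripper was open and about 8 cm above the grip height, with the force reading near zero.
- **Bystanders:** I never went near the other things, but I did not re-measure them.

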